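Find the socket that fits the wheel nut

TASK

One of the three sockets fits the hex nut of the wheel on the round stand: try them on it until you find the one that goes fully home over the nut, down onto the hub face. Stand any that do not fit back upright on the bench, and finish still gripping the right socket, seated fully home on the nut: do not let go of it. Leave the other things on the bench where they are.

Things in the scene. Friction and masses are not known exactly. Their poses are not given: they have to be found in the camera images.
- socket_a: Steel socket standing mouth down, one of three alike outside: hex body 42 mm across flats, 62 mm high, round adapter 24 mm wide, 10 mm high on top; 0.4 kg. Origin: centre of the mouth, z up, x normal to a flat (flats every 60 deg). The hex hole below is parallel to the outer flats; its width and depth differ and are hidden: try it. The right one has 1.2 mm play per side and a lead-in.
- socket_b: Steel socket standing mouth down, one of three alike outside: hex body 42 mm across flats, 62 mm high, round adapter 24 mm wide, 10 mm high on top; 0.4 kg. Origin: centre of the mouth, z up, x normal to a flat (flats every 60 deg). The hex hole below is parallel to the outer flats; its width and depth differ and are hidden: try it. The right one has 1.2 mm play per side and a lead-in.
- socket_c: Steel socket standing mouth down, one of three alike outside: hex body 42 mm across flats, 62 mm high, round adapter 24 mm wide, 10 mm high on top; 0.4 kg. Origin: centre of the mouth, z up, x normal to a flat (flats every 60 deg). The hex hole below is parallel to the outer flats; its width and depth differ and are hidden: try it. The right one has 1.2 mm play per side and a lead-in.
- wheel_p: One of three fixed wheels lying flat, 90 mm wide, tyre 36 mm high. Origin: centre of underside, z up the axle. Hub face (56 mm wide) 42 mm above origin; on it a 14 mm high hex nut, 18, 24 or 30 mm across flats, x normal to a flat; a 12 mm axle stud stands 20, 12 or 4 mm above the nut. The fitting socket goes down to the hub face; others stop at least 6 mm higher, on nut or stud.
- wheel_q: One of three fixed wheels lying flat, 90 mm wide, tyre 36 mm high. Origin: centre of underside, z up the axle. Hub face (56 mm wide) 42 mm above origin; on it a 14 mm high hex nut, 18, 24 or 30 mm across flats, x normal to a flat; a 12 mm axle stud stands 20, 12 or 4 mm above the nut. The fitting socket goes down to the hub face; others stop at least 6 mm higher, on nut or stud.
- wheel_r: One of three fixed wheels lying flat, 90 mm wide, tyre 36 mm high. Origin: centre of underside, z up the axle. Hub face (56 mm wide) 42 mm above origin; on it a 14 mm high hex nut, 18, 24 or 30 mm across flats, x normal to a flat; a 12 mm axle stud stands 20, 12 or 4 mm above the nut. The fitting socket goes down to the hub face; others stop at least 6 mm higher, on nut or stud.
- stand: Fixed round plywood stand at the front of the bench, 120 mm in diameter, 20 mm high; the wheel to be worked on lies centred on it (which of the three it is changes; the two others lie on a plywood rack to its left). Origin: centre of the underside, on the bench top.
- bearing: Bystander: small steel ball-bearing ring, 32 mm across, 10 mm high; leave it where it is. Origin at the middle of its underside.
- motor: Bystander: small gear motor lying on a metal foot, about 90 x 36 mm, 36 mm high; leave it where it is. Origin at the middle of its underside.
- battery: Bystander: grey battery pack 70 x 36 x 24 mm; leave it where it is. Origin at the middle of its underside.
- spool: Bystander: white filament spool lying flat, 100 mm across, 40 mm high; leave it where it is. Origin at the middle of its underside.
- screwdriver: Bystander: black-handled screwdriver lying on the bench; leave it where it is. Origin at the middle of its underside.
- wrench: Bystander: open-ended wrench lying on the bench; leave it where it is. Origin at the middle of its underside.
- servo: Bystander: small black servo motor, 54 x 20 x 40 mm; leave it where it is. Origin at the middle of its underside.
Things that resemble listed ones, but are neither listed nor needed, are in the scene too. What is shaped like the socket_c but purple is not meant.

How it is judged:
By the outcome, as a careful person would: the job done as asked, in the order asked, and still so for the second after the job is handed in, while the arm keeps its last pose, push and grip.
It also fails if it takes over 72 s, if anything falls off the work surface, if the arm or the gripper's body presses on something with over 40 N, if the wrist force passes 120 N, or if a joint passes its speed limit or range.

ROBOT

A 6-joint arm with a two-finger parallel gripper is mounted at the origin on the work surface. World frame = base frame: x ahead of the robot, y to its left, z up, the work surface at z = 0. Lengths are in m, angles in degrees, forces in N, time in s.
With the tool pointing down it reaches from about 0.25 to 0.725 m from the base axis. Payload 9.7 kg.
Tool frame: the origin (TCP) lies on the centre line of the jaws, within the pads' length; the fingertips stand 19 mm ahead of it and the grasp point (between the pads) is the TCP; z points along the fingers, y is the direction in which the jaws open and shut (so a half turn about z gives the same grasp; the last joint's range is limited). The gripper opens to 85 mm and grips with 20 to 120 N. Pads are 22 mm wide; open, the fingers measure 114 mm over their backs; the gripper's body (76 mm by 85 mm) begins 54 mm behind the grasp point. The pads swing forward as they close: fully open they stand 13 mm farther back than shut.
Start: joints at [75.459, 4.979, 10.078, 95.1, 0, 90], TCP at [0.138, 0.532, 0.25] pointing down, gripper open.
Joint ranges: [-179.16, 179.16], [-48.56, 103.87], [-65.8, 70.77], [-126.05, 130.52], [-82.76, 87.17], [-180, 180]. Speed limits (degrees/s): [127.2, 127.2, 147.25, 180, 180, 180].

INTERFACE

Orientations are given as [roll, pitch, yaw] about the fixed x, y, z axes, in that order (R = Rz(yaw) Ry(pitch) Rx(roll)).
In Python, from workcell import bot gives the robot as it stands.
- The arm moves only by the tool servo_tool, never from a script. Its argument "motion" is a list that holds one entry, the list of rows, each a list of 6 numbers: the shift along the tool's x, y, z in mm, then the turn, a rotation vector about the tool's x, y, z in rad. A call has 1 to 5 rows; each row shifts and turns the commanded pose from where the row before left it, along the tool's axes as they then stand; what a row does not reach is not made up. A row lasts 1/10 s, in which the tool goes at most 50 mm and 8.59 degrees, less where a joint would pass 70% of its speed; a pose out of reach is approached as far as the arm can. A call is refused whole if a number of a shift passes 50 or a number of a turn 0.15, either way. A call with a gripper value outside its range is refused whole. "gripper" is the finger opening in mm, from 0 to 85.4, set as the call begins (left out, the last holds). The fingers move at their own pace and stop on an object; "newtons" is the grip in N (left out, the last holds). Time passes only in rows, so rows that do not move let the fingers close. It gives the time, the measured TCP pose, the force and the opening at its end, in the units of the state.
- bot.get_obs(): the state, without advancing time (a new reading comes with each control period).
- bot.camera(name): name is "side" or "top"; returns a dict with "color" (384x512x3 uint8, red, green, blue), "fx", "fy", "cx", "cy" (pixels), "R" (3x3) and "t" (3): a world point X has camera coordinates R X + t. Camera axes: x right, y down, z forward; pixel columns grow to the right and rows downward; lengths in m; the calibration is good to about 2 mm. A picture is of the moment at which its call begins. There is no depth.
- bot.job_done(): hands the job in, once; it reports no verdict.
Trained networks look in a picture, given as the dict that the camera call returned (one of the last four; its "shot" number tells which), for a name from the list of things; names that differ only in an ending like _2 or _b are one class to them, and where a whole thing is asked for, a point or a joint stands for the part that bears it (a point fixed in the world has none). Each returns a list of dicts, best first, with "confidence" (0 to 1); they miss things now and then, are a little off and sometimes report something else, mostly with a low value. They report only what shows in the picture. A call takes as long as a camera call. They do not tell look-alikes from the thing itself.
- bot.look_for(picture, label): "rect" ([left, top, width, height] in pixels, round what is visible of it).
The state is a dict: "time": time; "q": joint angles; "qd": joint speeds; "joint_efforts": joint torques, N m; "ee_pos": TCP position; "tcp_rot": TCP orientation; "wrist_force": force on the tool from outside, world axes, zero at the start; "torque": the same for the moment, N m; "opening": finger opening in m.
Only numpy, scipy, OpenCV 4.12 (cv2) and the standard library are available. Lean on these libraries where they do the work, as an engineer would, in place of code of your own. Each camera call takes 0.05 s, during which the arm holds its last target.

## Working session

There is one attempt and no reset: what is moved stays moved. The work goes in short steps, Python scripts to look and compute and a tool call to move; the robot and the scene stay as the last step left them, time stands still between calls to the robot, and variables do not carry over. Pictures are saved under pics/ and viewed, and the job is handed in when it is done.

Besides the shell and the picture viewer there is one more tool, called as name(argument=value, ...), one argument or row to a line, values as JSON. servo_tool: Moves the arm, as the interface text tells. Its arguments: {"type":"object","properties":{"motion":{"type":"array","items":{"type":"array","items":{"type":"array","items":{"type":"number"}}}},"gripper":{"type":"number"},"newtons":{"type":"number"}},"required":["motion"]}

```bash
ls; mkdir -p pics; cat > h.py <<'E'
import numpy as np,cv2,pickle
from workcell import bot
def snap(name,tag):
    c=bot.camera(name); pickle.dump(c,open(f'pics/{tag}.pkl','wb'))
    cv2.imwrite(f'pics/{tag}.png',cv2.resize(c['color'][:,:,::-1],(800,600),interpolation=cv2.INTER_CUBIC)); return c
def px2w(c,u,v,z):
    R=np.array(c['R']);t=np.array(c['t'])
    d=R.T@np.array([(u-c['cx'])/c['fx'],(v-c['cy'])/c['fy'],1]); o=-R.T@t
    return o+d*(z-o[2])/d[2]
def w2px(c,X):
    p=np.array(c['R'])@np.array(X)+np.array(c['t']); return np.array([c['fx']*p[0]/p[2]+c['cx'],c['fy']*p[1]/p[2]+c['cy']])
E
python3 - <<'E'
from h import *
for n in ['side','top']:
    c=snap(n,n+'0'); R=np.array(c['R']);print(n,c['fx'],-R.T@np.array(c['t']),R.round(2).tolist())
    for l in ['socket_a','wheel_p','stand']:
        for d in bot.look_for(c,l): print(l,d)
print(bot.get_obs())
E
```

```text
pics
side 356.8221213298997 [0.37557669 0.72407519 0.69567086] [[-0.99, -0.14, -0.01], [-0.09, 0.66, -0.74], [0.11, -0.74, -0.67]]
socket_a {'rect': [306.3, 160.1, 18.2, 23.7], 'confidence': 0.84}
socket_a {'rect': [225.6, 149.2, 19.9, 23.6], 'confidence': 0.74}
socket_a {'rect': [245.8, 123.7, 13.4, 28.6], 'confidence': 0.71}
socket_a {'rect': [276.8, 156.4, 16.1, 22.8], 'confidence': 0.62}
socket_a {'rect': [279.0, 132.7, 13.6, 18.0], 'confidence': 0.55}
wheel_p {'rect': [212.9, 305.6, 49.4, 51.4], 'confidence': 0.92}
wheel_p {'rect': [158.3, 301.4, 49.6, 49.2], 'confidence': 0.62}
wheel_p {'rect': [242.7, 195.4, 32.0, 33.5], 'confidence': 0.58}
stand {'rect': [238.2, 212.6, 44.1, 24.3], 'confidence': 0.64}
stand {'rect': [240.5, 194.4, 34.5, 31.7], 'confidence': 0.62}
top 393.3423009465455 [0.29368539 0.00203751 1.11190561] [[-0.0, -1.0, 0.02], [-0.98, -0.0, -0.19], [0.19, -0.02, -0.98]]
socket_a {'rect': [286.8, 153.5, 18.3, 21.7], 'confidence': 0.85}
socket_a {'rect': [332.0, 166.4, 19.6, 20.7], 'confidence': 0.6}
socket_a {'rect': [282.1, 214.9, 17.1, 21.7], 'confidence': 0.6}

[... 274 characters left out ...]
': [83.1, 182.5, 38.1, 34.8], 'confidence': 0.66}
{'time': 0.4, 'q': array([ 7.54584670e+01,  4.98478186e+00,  1.00707028e+01,  9.50969289e+01,
       -2.84374120e-04,  9.00016003e+01]), 'qd': array([ 0.09722532, -0.04805754,  0.13201914, -0.0573383 ,  0.00944787,
       -0.09532713]), 'joint_efforts': array([ 7.56410172e-04, -5.19502616e+01,  4.64380217e+01,  3.28898721e-03,
       -1.37398709e-05, -3.23225709e-05]), 'ee_pos': array([0.13809154, 0.53236282, 0.25016036]), 'tcp_rot': array([-1.79988992e+02,  2.84681581e-04,  1.65456867e+02]), 'wrist_force': array([-0.09373827, -0.41876999,  0.28873219]), 'torque': array([ 0.0047693 , -0.00948405,  0.01425144]), 'opening': 0.08522851255329462}
```

View pics/side0.png

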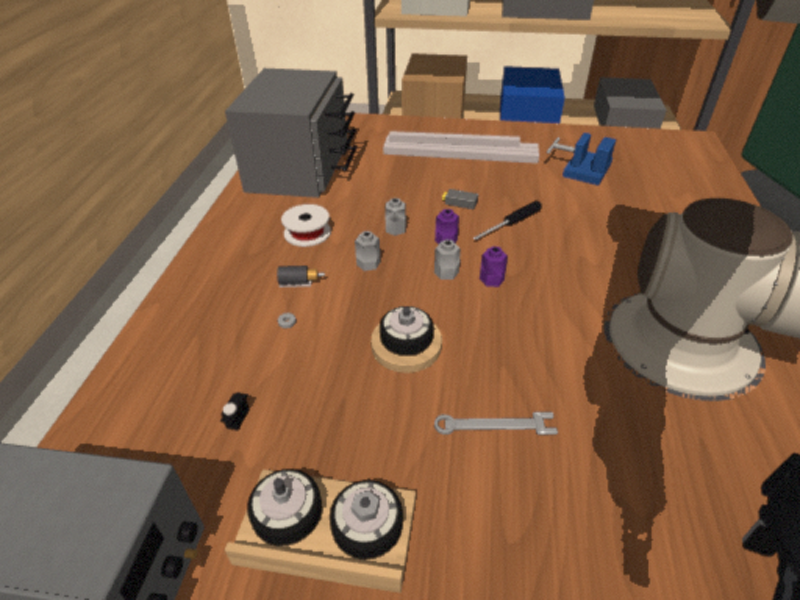

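View pics/top0.png

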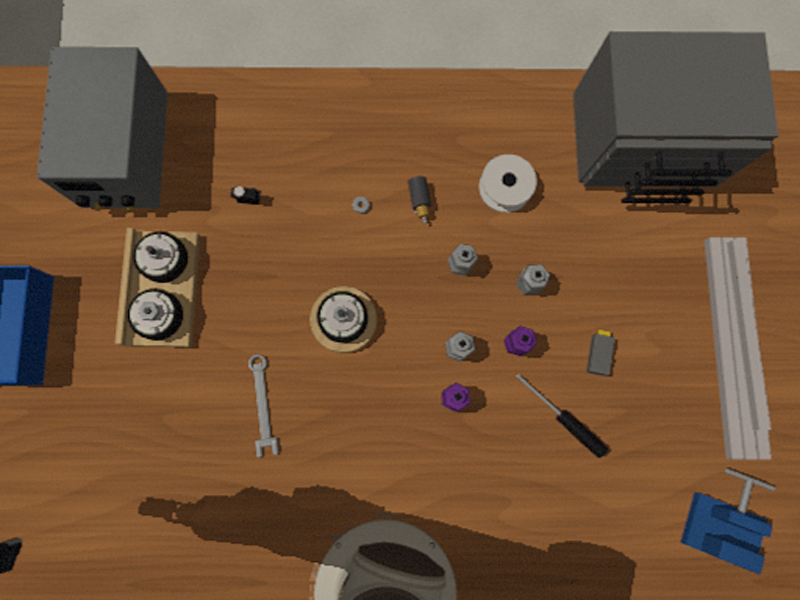

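```bash
python3 - <<'E'
import pickle,cv2
c=pickle.load(open('pics/top0.pkl','rb'))['color'][:,:,::-1]
def crop(c,u0,u1,v0,v1,n,s):
    cv2.imwrite(n,cv2.resize(c[v0:v1,u0:u1],None,fx=s,fy=s,interpolation=cv2.INTER_CUBIC))
crop(c,190,365,140,275,'pics/topcrop.png',4.4)
d=pickle.load(open('pics/side0.pkl','rb'))['color'][:,:,::-1]
crop(d,200,340,115,245,'pics/sidecrop.png',4.6)
E
```

```text
(no output)
```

View pics/topcrop.png

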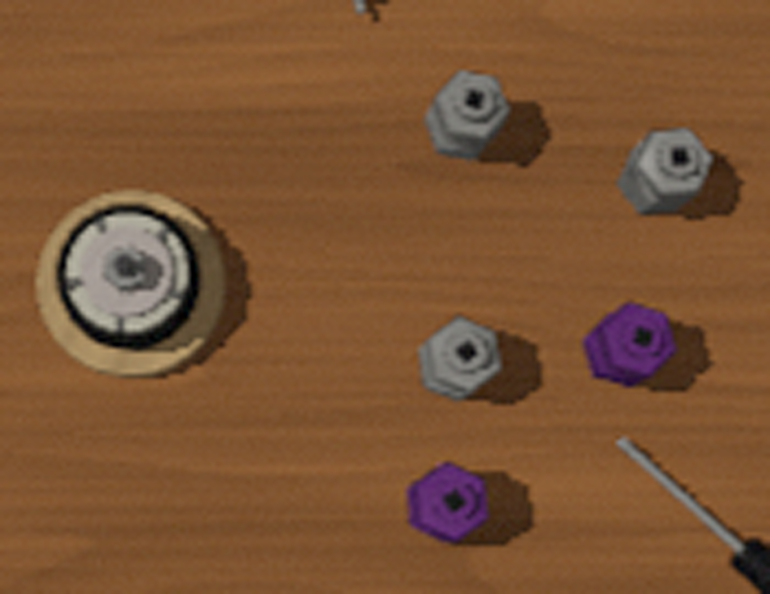

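View pics/sidecrop.png

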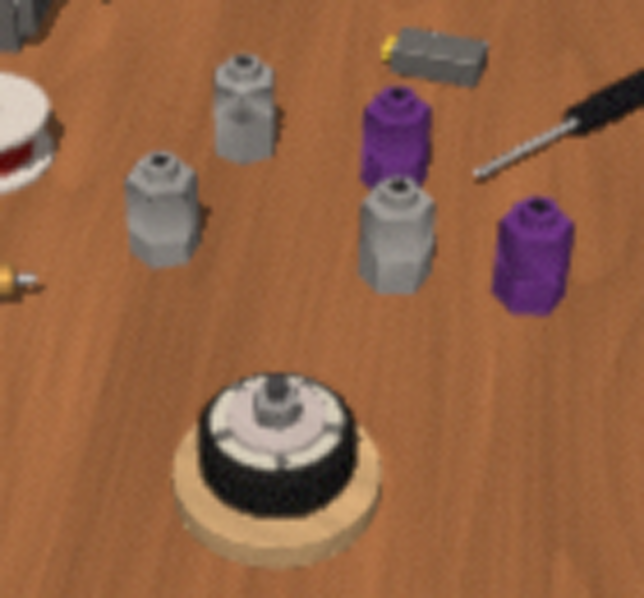

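```bash
cat > fit.py <<'E'
from h import *
from scipy.optimize import minimize
from scipy.spatial import ConvexHull
S=8
def hexpts(x,y,yaw,z0,z1,af):
    r=af/np.sqrt(3); a=np.radians(yaw+30+60*np.arange(6))
    return np.array([[x+r*np.cos(t),y+r*np.sin(t),z] for z in(z0,z1) for t in a])
def circ(x,y,r,z0,z1):
    a=np.linspace(0,2*np.pi,32)
    return np.array([[x+r*np.cos(t),y+r*np.sin(t),z] for z in(z0,z1) for t in a])
def sil(c,parts,box):
    u0,v0,u1,v1=box; m=np.zeros(((v1-v0)*S,(u1-u0)*S),np.uint8)
    for P in parts:
        p=np.array([w2px(c,X) for X in P]); p=p[ConvexHull(p).vertices]
        q=((p-[u0,v0]+0.5)*S*16-8).round().astype(np.int32)
        cv2.fillConvexPoly(m,q,255,shift=4)
    return cv2.resize(m,(u1-u0,v1-v0),interpolation=cv2.INTER_AREA)/255.
def soft(c,box,thr=60,w=25):
    hsv=cv2.cvtColor(c['color'],cv2.COLOR_RGB2HSV)[box[1]:box[3],box[0]:box[2]].astype(float)
    return np.clip((thr+w-hsv[...,1])/(2*w),0,1)
E
python3 - <<'E'
from fit import *
T=pickle.load(open('pics/top0.pkl','rb'));D=pickle.load(open('pics/side0.pkl','rb'))
def crop(c,x,y,z,h,n,s):
    u,v=w2px(c,[x,y,z]).round().astype(int); b=c['color'][v-h:v+h,u-h:u+h,::-1]
    return cv2.resize(b,None,fx=s,fy=s,interpolation=cv2.INTER_NEAREST)
for u,v in [(219.5,203),(99,166),(101,202)]:
    print(px2w(T,u,v,0.062))
for nm,(u,v) in dict(a=(297,163),b=(343,178),c=(296,221)).items(): print(nm,px2w(T,u,v,0.062), w2px(D,px2w(T,u,v,0.062)))
hs=cv2.cvtColor(T['color'],cv2.COLOR_RGB2HSV)
print(hs[160:185:2,284:312:2,1])
x,y,_=px2w(T,219.5,203,0.065)
cv2.imwrite('pics/nut.png',np.hstack([crop(T,x,y,.07,20,'',10),crop(D,x,y,.07,20,'',10)]))
E
```

```text
[0.46160679 0.07080017 0.062     ]
[0.56382017 0.40132168 0.062     ]
[0.46411848 0.38901699 0.062     ]
a [ 0.57351166 -0.14141242  0.062     ] [234.1366622 151.9458111]
b [ 0.53129829 -0.26692448  0.062     ] [253.94267618 130.6323401 ]
c [ 0.41283875 -0.13493037  0.062     ] [286.92541829 157.23264092]
[[159 159 162  51  12  14   8  11  13   7 164 159 156 165]
 [161 173 116  12  11  12   6  51  12  10  37 155 155 159]
 [161 171  34  13  12  18  12  15  14  10  16 154 157 173]
 [161 106   7  13  10  14  17  15   7  11  18 180 170 164]
 [170 119   9   9  13  10  10  13  11  11 106 163 170 170]
 [162 167  34  10  15  14  15  18  12  35 152 183 160 148]
 [159 166  71   9  16  17  15  22  56 154 176 190 149 151]
 [165 153 144  11   3  18   7  13 152 155 160 163 183 176]
 [156 155 163 161 157 157 107 135 186 154 156 162 165 159]
 [168 158 160 153 156 159 159 160 149 158 169 167 160 157]
 [159 159 162 159 164 162 159 158 159 169 160 156 160 164]
 [154 158 162 160 162 170 165 166 163 157 162 162 163 162]
 [158 157 162 161 157 157 156 164 156 165 159 158 155 167]]
```

View pics/nut.png

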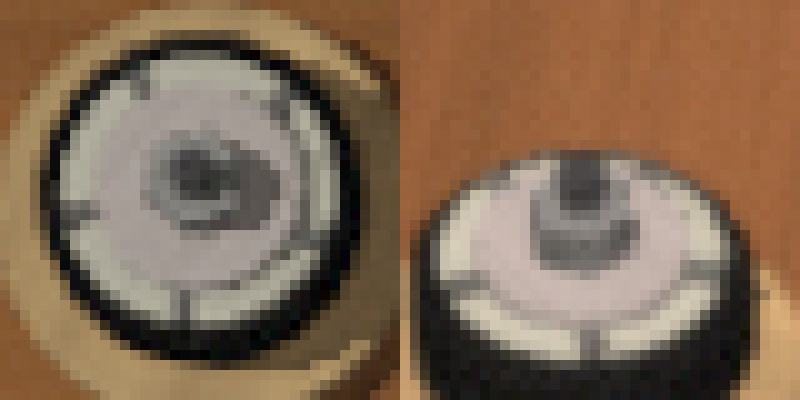

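```bash
cat > f1.py <<'E'
from fit import *
T=pickle.load(open('pics/top0.pkl','rb'));D=pickle.load(open('pics/side0.pkl','rb'))
res={}
for nm,(x,y) in dict(a=(.5735,-.1414),b=(.5313,-.267),c=(.4128,-.135)).items():
    bs=[]
    for c in(T,D):
        u,v=w2px(c,[x,y,.036]).round().astype(int); h=20 if c is T else 17
        b=(u-h,v-h,u+h,v+h); m=soft(c,b)
        # keep component near centre
        n,l=cv2.connectedComponents((m>.3).astype(np.uint8)); m=m*(l==l[h,h]); bs.append((c,b,m))
    def cost(p,per=False):
        P=[hexpts(p[0],p[1],p[2],0,.062,.042),circ(p[0],p[1],.012,.062,.072)]
        # per-view offset p[3:5] in side image modelled not; plain
        r=[((sil(c,P,b)-m)**2).sum() for c,b,m in bs]
        return r if per else sum(r)
    best=None
    for yaw in range(0,60,10):
        r=minimize(cost,[x,y,yaw],method='Nelder-Mead',options=dict(initial_simplex=[[x,y,yaw],[x+.004,y,yaw],[x,y+.004,yaw],[x,y,yaw+8]],xatol=1e-4,fatol=1e-3,maxiter=150))
        if best is None or r.fun<best.fun: best=r
    print(nm,best.x.round(4),best.fun,cost(best.x,True))
    for i in (0,1): # per view
        f=lambda p:cost(p,True)[i]
        r=minimize(f,best.x,method='Nelder-Mead',options=dict(initial_simplex=[best.x,best.x+[.003,0,0],best.x+[0,.003,0],best.x+[0,0,6]],maxiter=150)); print('  view',i,r.x.round(4),r.fun)
E
python3 f1.py
python3 - <<'E'
from fit import *
# stand and tyre: stand disc z 0..0.02 r .06 ; mask via non-bench colour hard; tyre dark mask: outer silhouette
T=pickle.load(open('pics/top0.pkl','rb'));D=pickle.load(open('pics/side0.pkl','rb'))
for c,n in((T,'top'),(D,'side')):
    u,v=w2px(c,[.4616,.0708,.05]).round().astype(int);h=30
    b=(u-h,v-h,u+h,v+h); g=c['color'][b[1]:b[3],b[0]:b[2]].max(2).astype(float)
    # dark ring: V<~55, filled
    m=np.clip((75-g)/50,0,1); k=(m>.5).astype(np.uint8)
    n_,l,st,_=cv2.connectedComponentsWithStats(k); i=1+st[1:,4].argmax()
    cs,_=cv2.findContours((l==i).astype(np.uint8),cv2.RETR_EXTERNAL,cv2.CHAIN_APPROX_NONE)
    f=np.zeros_like(k); cv2.drawContours(f,cs,-1,1,-1); m=np.where(f>0,1.0,0)
    def cost(p): 
        P=[circ(p[0],p[1],.045,.02,.056),circ(p[0],p[1],.028,.056,.062)]
        return ((sil(c,P,b)-m)**2).sum()
    x0=np.array([.4616,.0708]); r=minimize(cost,x0,method='Nelder-Mead',options=dict(initial_simplex=[x0,x0+[.005,0],x0+[0,.005]],maxiter=100)); print(n,r.x.round(4),r.fun)
E
```

```text
a [ 0.5725 -0.1411 56.7707] 32.69825620915032 [np.float64(14.022657747020377), np.float64(18.675598462129948)]
  view 0 [ 0.5732 -0.1413 52.2184] 12.24165044213764
  view 1 [ 0.5722 -0.14   62.3535] 15.721546943483276
b [ 0.5362 -0.2674  8.9676] 30.675188773548633 [np.float64(15.543196770472893), np.float64(15.131992003075739)]
  view 0 [ 0.5368 -0.2676  3.572 ] 14.264144098423683
  view 1 [ 0.5362 -0.2673  8.9585] 15.093960476739715
c [ 0.4152 -0.1326 38.5077] 31.407214763552478 [np.float64(10.930557785467126), np.float64(20.47665697808535)]
  view 0 [ 0.4158 -0.1328 37.3257] 10.166611610918878
  view 1 [ 0.4145 -0.1314 53.5316] 12.34228404459823
top [0.467  0.0737] 70.21317954632833
side [0.4673 0.0698] 669.8761091887736
```

```bash
cat > nut.py <<'E'
from fit import *
import sys
T=pickle.load(open('pics/top0.pkl','rb'));D=pickle.load(open('pics/side0.pkl','rb'))
def regions(c,x,y,yaw,af,sh,L,box):
    u0,v0,u1,v1=box; lab=np.zeros(((v1-v0)*S,(u1-u0)*S),np.uint8)
    def poly(P,k,hull=True):
        p=np.array([w2px(c,X) for X in P]); 
        if hull: p=p[ConvexHull(p).vertices]
        cv2.fillConvexPoly(lab,((p-[u0,v0]+.5)*S*16-8).round().astype(np.int32),int(k),shift=4)
    zh=.062;zn=.076;zs=zn+sh
    poly(circ(x,y,.027,zh,zh)[:32],1)
    N=hexpts(x,y,yaw,zh,zn,af); C=circ(x,y,.006,zn,zs)
    pr=lambda P,z:np.array([[p[0]+L[0]*(p[2]-z),p[1]+L[1]*(p[2]-z),z] for p in P])
    m0=lab.copy(); poly(pr(N,zh),2); poly(pr(C,zh),2); lab[m0==0]=0
    o=-np.array(c['R']).T@np.array(c['t'])
    for i in range(6):
        a=np.radians(yaw+60*(i)+60); # facet between vertex i and i+1: normal at yaw+30+60i+30
        n=np.array([np.cos(a),np.sin(a)]); 
        if n@(o[:2]-[x,y]-n*af/2)>0: poly(N[[i,(i+1)%6,(i+1)%6+6,i+6]],3+i)
    poly(N[6:],9)
    m1=lab.copy(); poly(pr(C,zn),10); lab[(m1!=9)&(lab==10)]=m1[(m1!=9)&(lab==10)]
    poly(C,11); poly(C[32:],12)
    return lab
def cost1(c,p,L,box,keep):
    lab=regions(c,*p,L,box); ks=[k for k in np.unique(lab) if k>0]
    h,w=box[3]-box[1],box[2]-box[0]
    A=np.stack([cv2.resize((lab==k).astype(np.float32),(w,h),interpolation=cv2.INTER_AREA) for k in ks],-1)
    s=keep; X=A[s]; Y=c['color'][box[1]:box[3],box[0]:box[2]][s].astype(float)
    # ridge
    W=np.linalg.solve(X.T@X+0.05*np.eye(len(ks)),X.T@Y+0.05*np.full((len(ks),3),130.))
    return ((X@W-Y)**2).sum()/1e3
E
cat > nut2.py <<'E'
from nut import *
for c,n,x0 in((T,'top',(.4665,.0735)),(D,'side',(.4665,.0715))):
    u,v=w2px(c,[.4665,.073,.066]).round().astype(int);h=16;box=(u-h,v-h,u+h,v+h)
    # keep: fixed region around
    keep=cv2.resize(cv2.dilate((regions(c,*x0,0,.02,.014,(0,0),box)>0).astype(np.float32),np.ones((3,3))),(32,32),interpolation=cv2.INTER_AREA)>.99
    out=[]
    for af in(.018,.024,.030):
      for sh in(.004,.012,.020):
        for yaw in(0,15,30,45):
          f=lambda p:cost1(c,(p[0],p[1],p[2],af,sh),(p[3],p[4]),box,keep)
          p0=np.array([*x0,yaw,-.1,-.6])
          sx=[p0]+[p0+d for d in np.diag([.003,.003,8,.2,.2])]
          r=minimize(f,p0,method='Nelder-Mead',options=dict(initial_simplex=sx,maxiter=160,fatol=.1)); out.append((r.fun,af,sh,r.x.round(4)))
    out.sort(key=lambda t:t[0])
    for o in out[:9]: print(n,keep.sum(),*o)
E
time timeout 500 python3 nut2.py
```

```text
top 288 56.24217631285734 0.024 0.012 [ 4.67000e-01  7.39000e-02  7.41691e+01 -4.07000e-02 -6.29700e-01]
top 288 57.12388245447638 0.024 0.012 [ 0.4668  0.0738 15.2852 -0.0379 -0.6182]
top 288 57.25024003618749 0.024 0.012 [ 0.4669  0.0738 14.0812 -0.0406 -0.6282]
top 288 60.67634375604309 0.024 0.012 [ 0.4664  0.0738  4.523  -0.0207 -0.6353]
top 288 69.20023608681174 0.024 0.02 [ 0.4668  0.0738 15.8657 -0.019  -0.4925]
top 288 69.61899407770487 0.024 0.02 [ 0.4668  0.0737 15.561  -0.0242 -0.4925]
top 288 70.55896832540712 0.024 0.02 [ 0.4668  0.0737 14.0686 -0.0292 -0.4963]
top 288 76.07697519594818 0.024 0.004 [ 0.4668  0.0738 13.3254 -0.0503 -0.6389]
top 288 77.98805372676698 0.024 0.004 [ 4.66600e-01  7.37000e-02  6.39105e+01 -3.79000e-02 -6.44500e-01]
side 231 103.0051577631796 0.03 0.02 [ 0.4664  0.0722 11.732  -0.1052 -0.3746]
side 231 106.20993074479641 0.03 0.02 [ 0.4663  0.0722 12.6325 -0.0268 -0.5531]
side 231 106.70313219953256 0.03 0.02 [ 0.4664  0.0722 11.7247 -0.1804 -0.7278]
side 231 111.42111967443415 0.03 0.02 [ 0.4664  0.0722 71.7508 -0.3672 -0.7509]
side 231 125.55209242997684 0.03 0.012 [ 0.4665  0.0718 11.6597 -0.0638 -0.6341]
side 231 127.28957419332826 0.03 0.012 [ 0.4664  0.0719 12.7022 -0.0985 -0.2107]
side 231 127.44725291337464 0.03 0.012 [ 0.4664  0.0719 11.6226 -0.1004 -0.3689]
side 231 134.05915937945096 0.03 0.012 [ 0.4665  0.072  71.6589 -0.428  -0.893 ]
side 231 147.62455299051123 0.024 0.02 [ 4.66100e-01  7.31000e-02  4.81729e+01 -3.40000e-03 -8.14700e-01]
real	2m27.955s
user	2m25.542s
sys	0m1.149s
```

```bash
cat > plan.py <<'E'
from h import *
from scipy.spatial.transform import Rotation as Ro
def plan(x,y,z,yaw,n=None,o=None):
    o=o or bot.get_obs()
    p=np.array(o['ee_pos']); r,pi,yw=o['tcp_rot']; 
    R0=Ro.from_euler('xyz',[r,pi,yw],degrees=True); R1=Ro.from_euler('xyz',[180,0,yaw],degrees=True)
    rv=(R0.inv()*R1).as_rotvec(); d=np.array([x,y,z])-p
    need=max(np.linalg.norm(d)*1000/48,np.degrees(np.linalg.norm(rv))/8.3,1)
    n=n or int(np.ceil(need)); R=R0; rows=[]
    for i in range(n):
        s=R.inv().apply(d/n)*1000; rows.append([*s.round(1),*(rv/n).round(4)]); R=R*Ro.from_rotvec(rv/n)
    print('pose',p.round(4),np.round(o['tcp_rot'],1),'need',round(need,1))
    for i in range(0,n,5): print([[float(v) for v in q] for q in rows[i:i+5]])
E
python3 -c "
from plan import *
plan(.4155,-.1325,.20,188)"
```

```text
pose [0.1381 0.5324 0.2502] [-180.     0.   165.5] need 15.0
[[-27.2, -35.9, 3.1, -0.0, -0.0, -0.0246], [-26.3, -36.5, 3.1, -0.0, -0.0, -0.0246], [-25.4, -37.2, 3.1, -0.0, -0.0, -0.0246], [-24.5, -37.8, 3.1, -0.0, -0.0, -0.0246], [-23.6, -38.4, 3.1, -0.0, -0.0, -0.0246]]
[[-22.6, -38.9, 3.1, -0.0, -0.0, -0.0246], [-21.6, -39.5, 3.1, -0.0, -0.0, -0.0246], [-20.7, -40.0, 3.1, -0.0, -0.0, -0.0246], [-19.7, -40.5, 3.1, -0.0, -0.0, -0.0246], [-18.7, -41.0, 3.1, -0.0, -0.0, -0.0246]]
[[-17.7, -41.4, 3.1, -0.0, -0.0, -0.0246], [-16.6, -41.8, 3.1, -0.0, -0.0, -0.0246], [-15.6, -42.2, 3.1, -0.0, -0.0, -0.0246], [-14.6, -42.6, 3.1, -0.0, -0.0, -0.0246], [-13.5, -43.0, 3.1, -0.0, -0.0, -0.0246]]
[[-12.5, -43.3, 3.1, -0.0, -0.0, -0.0246]]
```

servo_tool(
  motion=[
    [[-27, -36, 3, 0, 0, -0.025], [-26, -36.5, 3, 0, 0, -0.025], [-25, -37, 3, 0, 0, -0.025], [-24.5, -38, 3, 0, 0, -0.025], [-23.5, -38.5, 3, 0, 0, -0.025]],
  ],
  gripper=62,
)

```text
time: 0.9
ee_pos: [0.2241, 0.323, 0.2352]
tcp_rot: [180.0, 0.0, 172.7]
wrist_force: [0.2, 0.0, 0.2]
opening: 0.0618
```

servo_tool(
  motion=[
    [[-22.5, -39, 3, 0, 0, -0.025], [-21.5, -39.5, 3, 0, 0, -0.025], [-20.5, -40, 3, 0, 0, -0.025], [-19.5, -40.5, 3, 0, 0, -0.025], [-18.5, -41, 3, 0, 0, -0.025]],
  ],
)

```text
time: 1.4
ee_pos: [0.3106, 0.1154, 0.2205]
tcp_rot: [180.0, 0.1, 179.9]
wrist_force: [2.1, 1.4, 0.7]
opening: 0.0622
```

servo_tool(
  motion=[
    [[-17.5, -41.5, 3, 0, 0, -0.025], [-16.5, -42, 3, 0, 0, -0.025], [-15.5, -42, 3, 0, 0, -0.025], [-14.5, -42.5, 3, 0, 0, -0.025], [-13.5, -43, 3, 0, 0, -0.025]],
  ],
)

```text
time: 1.9
ee_pos: [0.3979, -0.0924, 0.2054]
tcp_rot: [-180.0, 0.1, -173.0]
wrist_force: [1.2, 0.1, 0.1]
opening: 0.0621
```

```bash
python3 -c "
from plan import *
plan(.4155,-.1325,.15,188)
T=pickle.load(open('pics/top0.pkl','rb'))
for u,v in((333.6,218.4),(292,254.3)): print(px2w(T,u,v,.062))"
```

```text
pose [ 0.3979 -0.0924  0.2054] [-1.80e+02  1.00e-01 -1.73e+02] need 1.5
[[-6.3, -21.0, 27.7, -0.0001, 0.0005, -0.009], [-6.1, -21.0, 27.7, -0.0001, 0.0005, -0.009]]
[ 0.41985684 -0.23646384  0.062     ]
[ 0.32455531 -0.1223024   0.062     ]
```

servo_tool(
  motion=[
    [[-6.5, -21, 28, 0, 0, -0.009], [-6, -21, 27.5, 0, 0, -0.009], [0, 0, 0, 0, 0, 0]],
  ],
)

```text
time: 2.2
ee_pos: [0.4143, -0.1318, 0.1461]
tcp_rot: [179.9, -0.3, -172.2]
wrist_force: [-0.8, 0.2, 0.3]
opening: 0.0619
```

```bash
python3 -c "
from plan import *
snap('top','t1');snap('side','s1')
plan(.4155,-.1325,.046,188)"
```

```text
pose [ 0.4148 -0.1304  0.1496] [ 1.800e+02 -1.000e-01 -1.721e+02] need 2.2
[[-0.2, -0.7, 34.5, 0.0002, -0.0004, -0.0006], [-0.2, -0.7, 34.5, 0.0002, -0.0004, -0.0006], [-0.1, -0.7, 34.5, 0.0002, -0.0004, -0.0006]]
```

View pics/s1.png

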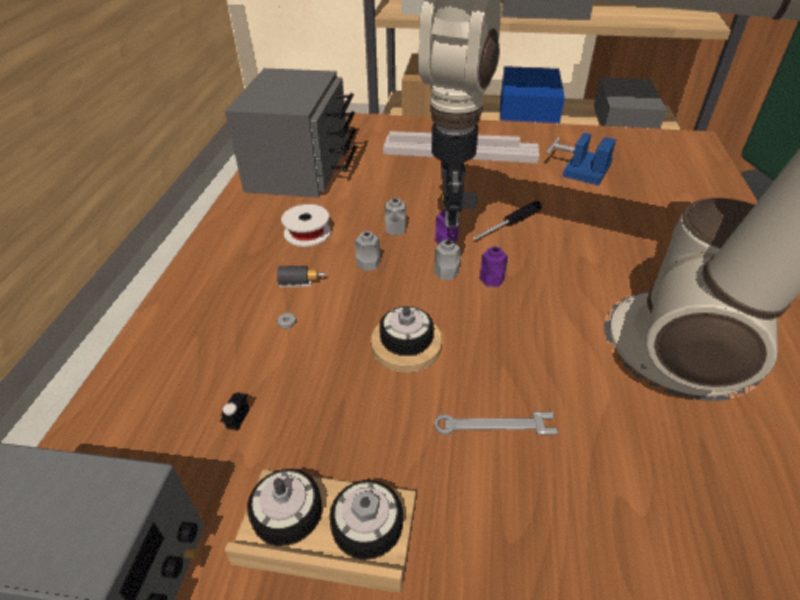

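servo_tool(
  motion=[
    [[-0.2, -0.7, 30, 0, 0, 0], [-0.2, -0.7, 30, 0, 0, 0], [-0.2, -0.7, 25, 0, 0, 0], [0, 0, 18, 0, 0, 0], [0, 0, 0, 0, 0, 0]],
  ],
)

```text
time: 2.8
ee_pos: [0.4154, -0.1313, 0.0461]
tcp_rot: [179.9, -0.1, -172.0]
wrist_force: [-0.5, 0.2, -0.5]
opening: 0.0623
```

servo_tool(
  motion=[
    [[0, 0, 0, 0, 0, 0], [0, 0, 0, 0, 0, 0], [0, 0, 0, 0, 0, 0], [0, 0, 0, 0, 0, 0], [0, 0, 0, 0, 0, 0]],
  ],
  gripper=35,
  newtons=60,
)

```text
time: 3.3
ee_pos: [0.4172, -0.1323, 0.0489]
tcp_rot: [-180.0, 0.2, -172.0]
wrist_force: [-1.9, 3.8, 8.0]
opening: 0.0411
```

```bash
python3 -c "
from plan import *
o=bot.get_obs();print(o['opening'],o['wrist_force'],o['ee_pos'])
c=snap('top','t2');c=snap('side','s2')
plan(.4155,-.1325,.17,188)"
```

```text
0.04105181194990823 [-1.94089505  3.8434545   7.95660155] [ 0.4172383  -0.13228951  0.04893219]
pose [ 0.4172 -0.1323  0.0489] [-180.     0.2 -172. ] need 2.5
[[0.5, -0.0, -40.4, -0.0002, 0.001, -0.0], [0.5, -0.0, -40.4, -0.0002, 0.001, -0.0], [0.5, 0.0, -40.4, -0.0002, 0.001, -0.0]]
```

View pics/s2.png

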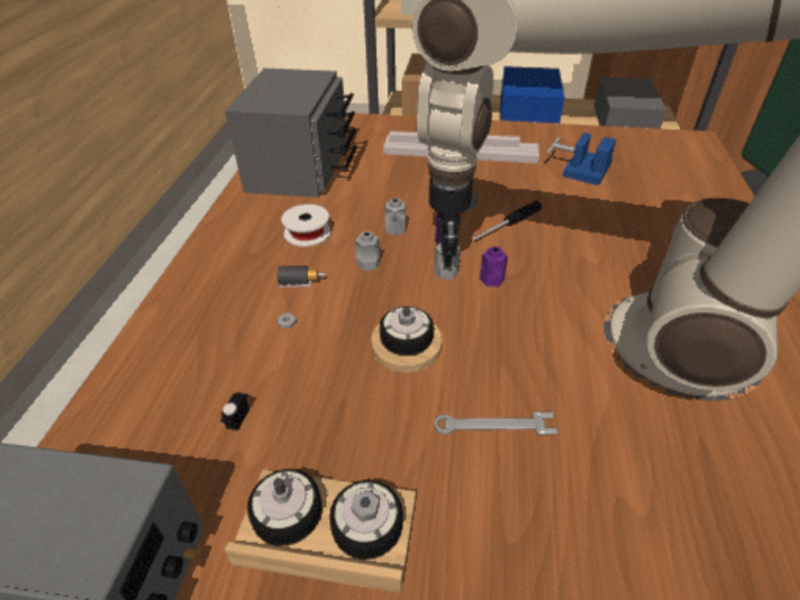

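servo_tool(
  motion=[
    [[0, 0, -30, 0, 0, 0], [0, 0, -45, 0, 0, 0], [0, 0, -45, 0, 0, 0]],
  ],
)

```text
time: 3.7
ee_pos: [0.4155, -0.1321, 0.1683]
tcp_rot: [180.0, -0.1, -172.0]
wrist_force: [0.4, -0.4, -4.7]
opening: 0.0412
```

```bash
python3 -c "
from plan import *
plan(.4683,.0725,.165,163)"
```

```text
pose [ 0.4155 -0.1321  0.1683] [ 1.80e+02 -1.00e-01 -1.72e+02] need 4.4
[[-16.1, 39.1, 0.7, 0.0, -0.0002, 0.0872], [-12.7, 40.3, 0.7, 0.0, -0.0002, 0.0872], [-9.1, 41.3, 0.7, 0.0, -0.0002, 0.0872], [-5.5, 41.9, 0.7, 0.0, -0.0002, 0.0872], [-1.8, 42.2, 0.7, 0.0, -0.0002, 0.0872]]
```

servo_tool(
  motion=[
    [[-16, 39, 0.5, 0, 0, 0.087], [-12.5, 40.5, 0.5, 0, 0, 0.087], [-9, 41.5, 0.5, 0, 0, 0.087], [-5.5, 42, 0.5, 0, 0, 0.087], [-2, 42, 0.5, 0, 0, 0.087]],
  ],
)

```text
time: 4.2
ee_pos: [0.4687, 0.0742, 0.1649]
tcp_rot: [180.0, 0.0, 162.8]
wrist_force: [0.8, 0.1, -4.5]
opening: 0.041
```

servo_tool(
  motion=[
    [[0, 0, 0, 0, 0, 0], [0, 0, 0, 0, 0, 0], [0, 0, 0, 0, 0, 0]],
  ],
)

```text
time: 4.5
ee_pos: [0.4684, 0.072, 0.1645]
tcp_rot: [-180.0, -0.0, 163.1]
wrist_force: [-0.3, -0.4, -5.1]
opening: 0.0411
```

```bash
python3 - <<'E'
from plan import *
o=bot.get_obs();print(o['wrist_force'])
T=snap('top','t3');D=snap('side','s3')
plan(.4683,.0725,.165,163)
def crop(c,X,h,s):
    u,v=w2px(c,X).round().astype(int); return cv2.resize(c['color'][v-h:v+h,u-h:u+h,::-1],None,fx=s,fy=s,interpolation=cv2.INTER_CUBIC)
cv2.imwrite('pics/n3.png',np.hstack([crop(T,[.467,.073,.1],32,6),crop(D,[.467,.073,.1],32,6)]))
E
```

```text
[-0.30587414 -0.35815235 -5.13762419]
pose [0.4685 0.0715 0.1645] [-180.    0.  163.] need 1
[[0.5, 0.9, -0.5, -0.0001, 0.0002, -0.0001]]
```

View pics/n3.png

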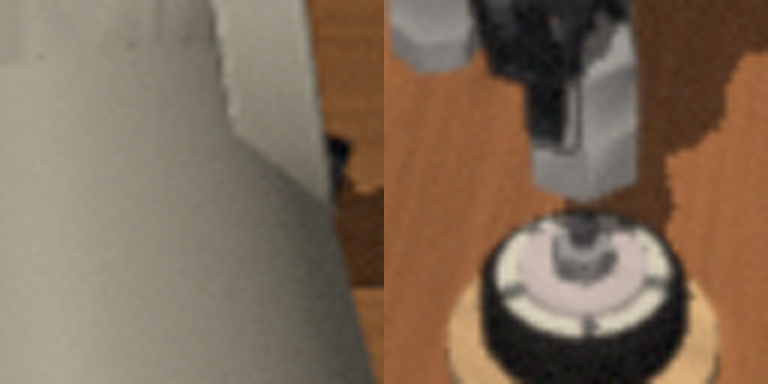

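```bash
cat > held.py <<'E'
from fit import *
import sys
def held(tag,x,y,zm,yaw,ztop=.018):
    c=pickle.load(open(f'pics/{tag}.pkl','rb'))
    u,v=w2px(c,[x,y,zm+.008]).round().astype(int); h=18; b=(u-h,v-h,u+h,v+h)
    # use rows around the lower part
    img=c['color'][b[1]:b[3],b[0]:b[2]]; hsv=cv2.cvtColor(img,cv2.COLOR_RGB2HSV).astype(float)
    m=soft(c,b); dark=cv2.dilate((hsv[...,2]<75).astype(np.uint8),np.ones((3,3)))>0
    keep=~dark
    vb=w2px(c,[x,y,zm])[1]-b[1]+9; rows=np.arange(2*h)[:,None]
    keep&=(rows<vb)&(rows>w2px(c,[x,y,zm+.026])[1]-b[1])
    keep&=np.abs(np.arange(2*h)[None]-h)<14
    def cost(p): return (((sil(c,[hexpts(p[0],p[1],yaw,zm,zm+.062,.042)],b)-m)**2)*keep).sum()
    x0=np.array([x,y]); r=minimize(cost,x0,method='Nelder-Mead',options=dict(initial_simplex=[x0,x0+[.003,0],x0+[0,.003]],maxiter=100,xatol=1e-4))
    print('held',r.x.round(4),r.fun,'start',cost(x0),keep.sum())
    vis=np.hstack([m,sil(c,[hexpts(*r.x,yaw,zm,zm+.062,.042)],b),keep*1.0]); cv2.imwrite('pics/h_%s.png'%tag,cv2.resize((vis*255).astype(np.uint8),None,fx=7,fy=7,interpolation=cv2.INTER_NEAREST))
if __name__=='__main__': held(sys.argv[1],*map(float,sys.argv[2:]))
E
python3 held.py s3 .467 .0725 .1155 13; python3 held.py s3 .467 .0725 .1145 13
```

```text
held [0.4666 0.0707] 2.682162091503268 start 7.095178623606304 383
held [0.4667 0.0696] 4.370909188773549 start 12.68215255670896 378
```

View pics/h_s3.png

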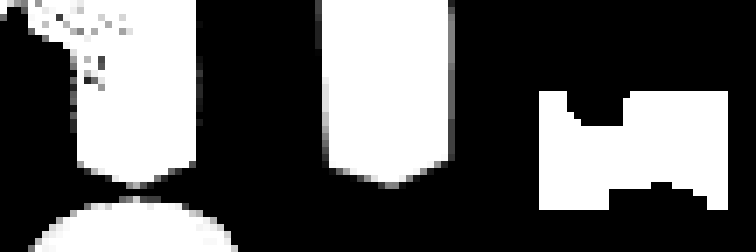

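servo_tool(
  motion=[
    [[0.6, 1.5, 10, 0, 0, 0], [0, 0, 12, 0, 0, 0], [0, 0, 8, 0, 0, 0], [0, 0, 0, 0, 0, 0]],
  ],
)

```text
time: 5.0
ee_pos: [0.4675, 0.0737, 0.1323]
tcp_rot: [-179.9, -0.1, 163.0]
wrist_force: [0.2, 0.6, -5.1]
opening: 0.0411
```

servo_tool(
  motion=[
    [[0, 0, 4, 0, 0, 0], [0, 0, 3, 0, 0, 0], [0, 0, 3, 0, 0, 0], [0, 0, 0, 0, 0, 0]],
  ],
)

```text
time: 5.4
ee_pos: [0.4684, 0.074, 0.124]
tcp_rot: [-180.0, -0.0, 163.1]
wrist_force: [0.1, -0.2, -4.3]
opening: 0.0412
```

servo_tool(
  motion=[
    [[0, 0, 2, 0, 0, 0], [0, 0, 2, 0, 0, 0], [0, 0, 2, 0, 0, 0], [0, 0, 0, 0, 0, 0]],
  ],
)

```text
time: 5.8
ee_pos: [0.4683, 0.0744, 0.118]
tcp_rot: [180.0, -0.0, 163.1]
wrist_force: [-1.9, 4.4, -5.9]
opening: 0.0413
```

```bash
python3 - <<'E'
from plan import *
for i in range(3):
    o=bot.get_obs();print(o['time'],o['ee_pos'].round(4),o['wrist_force'].round(1),o['torque'].round(2)); 
    if i<2: D=snap('side','s4')
u,v=w2px(D,[.467,.073,.1]).round().astype(int);h=32
cv2.imwrite('pics/n4.png',cv2.resize(D['color'][v-h:v+h,u-h:u+h,::-1],None,fx=8,fy=8,interpolation=cv2.INTER_CUBIC))
E
```

```text
5.8 [0.4683 0.0744 0.118 ] [-1.9  4.4 -5.9] [ 0.95  0.31 -0.02]
5.85 [0.4683 0.0744 0.118 ] [-1.3  4.3 -7.2] [ 0.98  0.23 -0.01]
5.9 [0.4683 0.0744 0.118 ] [-1.9  5.4 -7.3] [1.04 0.21 0.01]
```

View pics/n4.png

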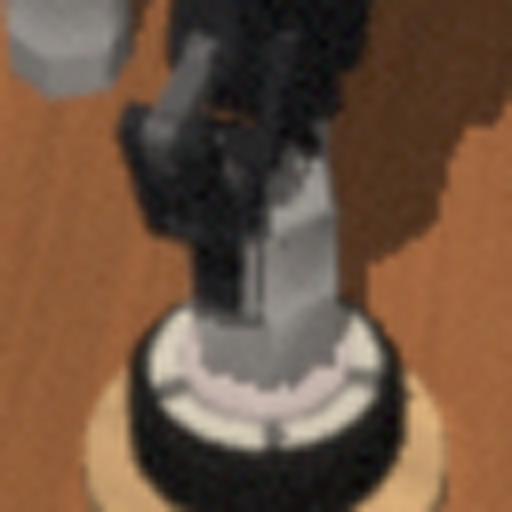

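servo_tool(
  motion=[
    [[0.5, 1, 0, 0, 0, 0], [0, 0, 2, 0, 0, 0], [0, 0, 2, 0, 0, 0], [0, 0, 0, 0, 0, 0]],
  ],
)

```text
time: 6.3
ee_pos: [0.4682, 0.0749, 0.114]
tcp_rot: [-180.0, -0.0, 163.0]
wrist_force: [0.0, -0.4, -5.0]
opening: 0.0413
```

Lateral force is gone and it keeps sinking; continue to the hub face.

servo_tool(
  motion=[
    [[0, 0, 1.5, 0, 0, 0], [0, 0, 1.5, 0, 0, 0], [0, 0, 0, 0, 0, 0]],
  ],
)

```text
time: 6.6
ee_pos: [0.4683, 0.0751, 0.1111]
tcp_rot: [-180.0, -0.0, 163.0]
wrist_force: [-0.4, -0.3, -5.1]
opening: 0.0411
```

servo_tool(
  motion=[
    [[0, 0, 2, 0, 0, 0], [0, 0, 1, 0, 0, 0], [0, 0, 0, 0, 0, 0]],
  ],
)

```text
time: 6.9
ee_pos: [0.4684, 0.0751, 0.111]
tcp_rot: [180.0, 0.1, 163.0]
wrist_force: [-8.1, -1.5, 17.0]
opening: 0.0409
```

servo_tool(
  motion=[
    [[0, 0, -1, 0, 0, 0], [0, 0, 0, 0, 0, 0], [0, 0, 0, 0, 0, 0]],
  ],
)

```text
time: 7.2
ee_pos: [0.4684, 0.0751, 0.111]
tcp_rot: [180.0, 0.1, 163.0]
wrist_force: [-6.0, -0.9, 9.9]
opening: 0.0411
```

```bash
python3 - <<'E'
from plan import *
D=snap('side','s5');T=snap('top','t5')
o=bot.get_obs();print(o['time'],o['ee_pos'].round(4),o['wrist_force'].round(1),o['torque'].round(2),o['opening']) 
u,v=w2px(D,[.467,.073,.1]).round().astype(int);h=32
cv2.imwrite('pics/n5.png',cv2.resize(D['color'][v-h:v+h,u-h:u+h,::-1],None,fx=8,fy=8,interpolation=cv2.INTER_CUBIC))
E
for z in .062 .065 .068 .071; do python3 held.py s5 .4665 .0732 $z 13; done
```

```text
7.3 [0.4684 0.0751 0.111 ] [-5.7 -0.  11.1] [-0.32  1.33 -0.  ] 0.04105137294071446
held [0.4523 0.1286] 73.174153787005 start 157.20903883121878 344
held [0.4521 0.1296] 72.46683875432527 start 171.83563844675126 362
held [0.452  0.1306] 68.98120784313724 start 164.90178608227606 358
held [0.4572 0.1279] 67.5320985774702 start 155.9785514801999 348
```

View pics/n5.png

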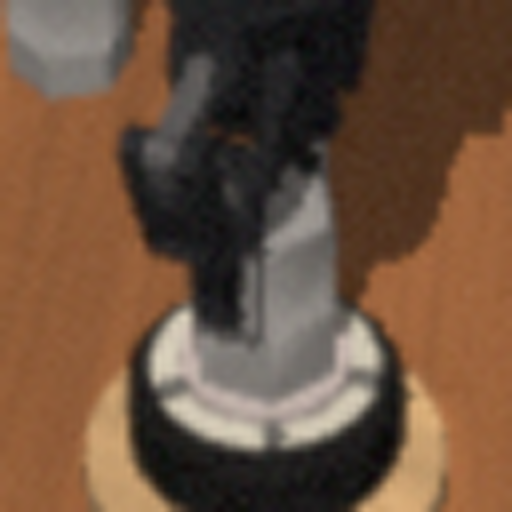

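View pics/t5.png

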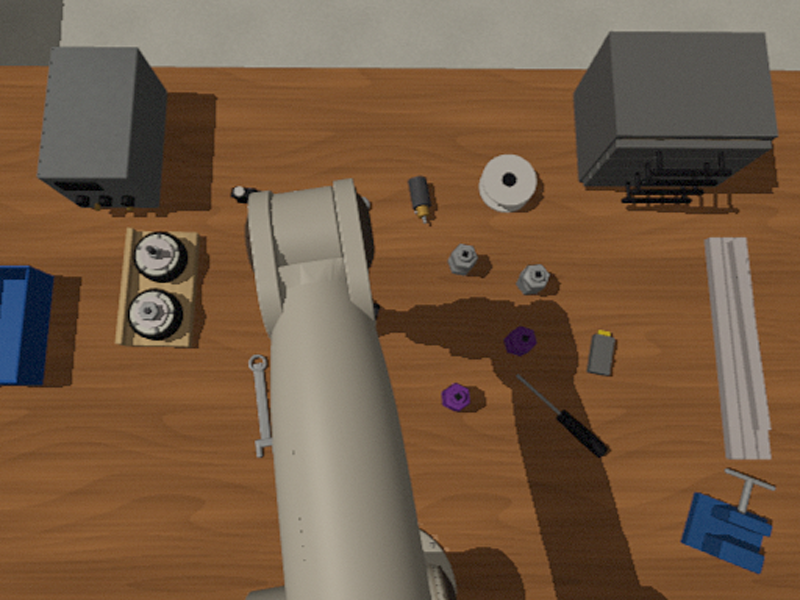

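```bash
python3 - <<'E'
from fit import *
D=pickle.load(open('pics/s5.pkl','rb')); im=D['color'][:,:,::-1].copy()
u,v=w2px(D,[.467,.073,.1]).round().astype(int);h=32;s=8
out=[]
for z in(.062,.068):
    b=cv2.resize(im[v-h:v+h,u-h:u+h],None,fx=s,fy=s,interpolation=cv2.INTER_CUBIC)
    P=hexpts(.4665,.0737,13,z,z+.062,.042)[:6]
    p=np.array([(w2px(D,X)-[u-h,v-h]+.5)*s for X in P]).astype(np.int32); cv2.polylines(b,[p],True,(0,0,255),1); out.append(b[200:,100:])
cv2.imwrite('pics/cmp.png',cv2.resize(np.hstack(out),(800,304)))
E
```

```text
(no output)
```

View pics/cmp.png

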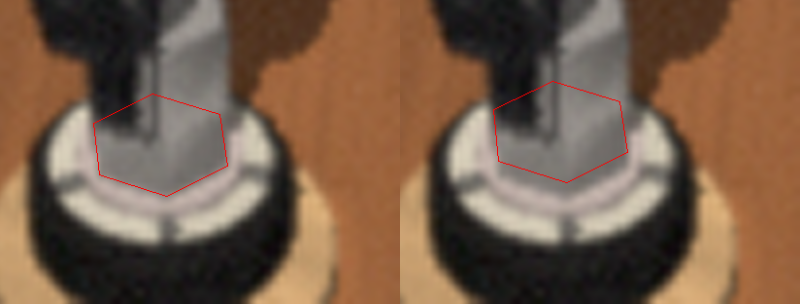

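The outline projected at z = 62 mm (hub face) matches the socket's lower edge. The one projected 6 mm higher clearly doesn't, so the socket is fully home.

```bash
python3 -c "
from h import *
print(bot.job_done()); o=bot.get_obs(); print(o['time'],o['ee_pos'],o['wrist_force'],o['opening'])"
```

```text
the job is handed in; nothing more can be done
None
the job is handed in; nothing more can be done
```

The first grey socket I tried, the one nearest the robot, is the right one. It went fully home over the nut on the stand's wheel, and I handed the job in at about 7 s with the gripper still holding it. The other two sockets never needed trying, and I moved nothing else.

**Last checks**
- **Depth by arm position:** the downward motion stopped hard with the tool at z = 0.111 m. That puts the socket's mouth at 62 mm, which is the hub face height.
- **Depth by side picture:** the socket's lower edge matches an outline drawn at 62 mm, and not one drawn 6 mm higher.
- **Force and grip:** the wrist reads about 11 N upward and 6 N sideways, and the fingers are 41 mm open on the socket.
- **Other things on the bench:** the last top picture shows the other two sockets and both purple look-alikes still in place. The arm hides part of the bench there, so I couldn't confirm everything.

**Checks that failed or disagreed**
- **Automatic fit:** the outline fit of the seated socket failed because the wheel behind it confused the mask, so I compared the outlines by eye instead.
- **Camera positions:** the two cameras placed the nut about 1.5 mm apart. I corrected for this with about 1 mm of sideways movement, guided by the contact force.

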